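Proof-pull a soldered eye on the spring rig

TASK

Proof-load the soldered brass eye in the bench pull rig: first turn the red turnbutton square across the edge of the shut clear guard so that the guard is locked, and only then draw the sprung rod out by its wooden handle, steadily, until the red ring on the rod has just come clear of the barrel's mouth, and no further. Finish while still holding the handle at that length with the gripper: do not let go. Leave the other things on the bench where they lie.

Things in the scene. Friction and masses are not known exactly. Their poses are not given: they have to be found in the camera images.
- rig: proof-pull rig screwed to the bench: aluminium plate 290 x 110 x 15 mm (its x -95 to 195, y -55 to 55 mm) with a spring barrel and a guard box. Origin at bench height under the barrel's axis, z up. The rod pulls out along the rig's -x, roughly to the robot's left; the guard is at the +x end, the turnbutton on the -y side, nearer the robot
- barrel_mouth (a point): middle of the barrel's brass mouth (27 mm diameter) where the rod comes out, at rig x = -80, y = 0, 55 mm above the bench; axes as the rig's. The blue barrel (24 mm diameter) runs level from here to rig x = 60 mm in two grey guide blocks, 50 mm wide and up to 70 mm high
- lid_edge (a point): middle of the free edge (upper side) of the guard's yellow-framed clear lid, at rig x = 130, y = -44, 78 mm above the bench. The grey guard box covers rig x 75 to 185, y -44 to 44 mm, hinge on the +y side; beside the lid the turnbutton's ledge (x 80 to 180, y -82 to -46 mm) is equally high
- rod (a joint): how far the white rod (12 mm diameter) is drawn out, m: 0 = home, stop at 0.065. A spring pulls it home: 2.8 N at 0, 0.23 N more per mm, about 12 N at the red ring. Black lines at 10, 20 and 30 mm; the red ring, 8 mm wide, lies from 32 to 40 mm, hidden in the barrel at home: at 0.040 it is just wholly clear of the mouth
- handle: turned dark wooden handle with the white rod it ends. The handle is round, 47 mm long along the rod's axis: waist 25 mm diameter, 22 mm long, between two 32 mm collars. Origin on the rod's axis, 28 mm from the handle's inner end, towards the barrel (at the mouth when the rod is home); axes as the rig's, so the handle lies to its -x
- handle_grip (a point): the middle of the handle's waist, on the rod's axis, 55 mm above the bench (51 mm from the barrel's mouth when the rod is home). It can be gripped from above with the fingers closing along the rig's y; nothing is beneath or beside it
- turnbutton (a joint): angle of the turnbutton, rad: 0 = its long arm lies along the guard's edge (towards the rig's +x), unlocked; 1.571 = square across the lid's edge (towards the rig's +y), locked; it grows anticlockwise seen from above, the stop is at 1.65. Light friction (0.04 N m) keeps it where it is left
- button_grip (a point): the middle of the turnbutton's red upright thumb rib, on the vertical pivot axis, at rig x = 130, y = -66, height 96 mm. The rib is 32 mm long, 10 mm thick, 22 mm high (85 to 107 mm above the bench) and runs along the arm. The point's x axis points along the long arm
- button_tip (a point): the end of the turnbutton's long steel arm, 48 mm from the pivot, the arm 16 mm wide and 6 mm thick, its underside 79 mm above the bench
- guard_lid (a joint): opening of the guard's lid, rad: 0 = shut, as it is at the start; it stays shut by its weight and grows as the edge next to the turnbutton rises
- pliers: bystander: blue-handled pliers lying flat, about 150 x 55 x 12 mm, origin under their middle
- screwdriver: bystander: screwdriver with yellow handle, 160 mm long, lying flat
- tin: bystander: round red tin, 66 mm diameter, 27 mm high, origin under its centre
- stone: bystander: brick-coloured sharpening stone 75 x 26 x 16 mm, origin under its centre
- tubes: bystander: wooden block with three metal tubes on it, 150 x 70 x 34 mm, origin under its centre

How it is judged:
By the outcome, as a careful person would: the job done as asked, in the order asked, and still so for the second after the job is handed in, while the arm keeps its last pose, push and grip.
It also fails if it takes over 48 s, if anything falls off the work surface, if the arm or the gripper's body presses on something with over 40 N, if the wrist force passes 120 N, or if a joint passes its speed limit or range.

ROBOT

A 6-joint arm with a two-finger parallel gripper is mounted at the origin on the work surface. World frame = base frame: x ahead of the robot, y to its left, z up, the work surface at z = 0. Lengths are in m, angles in rad, forces in N, time in s.
With the tool pointing down it reaches from about 0.4 to 0.825 m from the base axis. Payload 7 kg.
Tool frame: the origin (TCP) lies at the very end of the fingers, on their centre line; the grasp point (between the pads) lies 19 mm behind it (arm.pinch_z is the z of the grasp point in the tool frame, in m); z points along the fingers, y is the direction in which the jaws open and shut (so a half turn about z gives the same grasp; the last joint's range is limited). The gripper opens to 88 mm and grips with 3 to 60 N. Pads are 19 mm wide; open, the fingers measure 130 mm over their backs; the gripper's body (78 mm by 193 mm) begins 47 mm behind the grasp point.
Start: joints at [-0.931, 0.359, 0.012, 0, -1.224, -0.288], TCP at [0.233, -0.634, 0.227] pointing down, gripper open.
Joint ranges: [-3.07, 3.07], [-1.43, 2.12], [-1.02, 1.25], [-3.03, 1.67], [-3.05, -0], [-3.03, 3.03]. Speed limits (rad/s): [2.39, 2.39, 3.01, 3.14, 3.14, 3.14].

INTERFACE

Orientations are given as [roll, pitch, yaw] about the fixed x, y, z axes, in that order (R = Rz(yaw) Ry(pitch) Rx(roll)).
In Python, from station import arm gives the robot as it stands.
- The arm moves only by the tool drive_tool, never from a script. Its argument "targets" is a list of rows, each a list of 6 numbers: the shift along the world's x, y, z in units of 0.04 m (1.0 is 0.04 m), then the turn, a rotation vector about the world's x, y, z in units of 6 degrees (1.0 is 6 degrees). In form: [[x, y, z, wx, wy, wz], ...]. A call has 1 to 5 rows; each row shifts and turns the commanded pose from where the row before left it; what a row does not reach is not made up. A row lasts 1/8 s, in which the tool goes at most 62.5 mm and 10.7 degrees, less where a joint would pass 70% of its speed; a pose out of reach is approached as far as the arm can. A call with a number of a shift or a turn outside -1 to 1 is refused whole. A call with a gripper value outside its range is refused whole. "claw" is the opening, from 0 (shut) to 1 (fully open), set as the call begins (left out, the last holds). The fingers move at their own pace and stop on an object; "newtons" is the grip in N (left out, the last holds). Time passes only in rows, so rows that do not move let the fingers close. It gives the time, the measured TCP pose, the force and the opening at its end, in the units of the state.
- arm.get_state(): the state, without advancing time (a new reading comes with each control period).
- arm.grab_frame(name): name is "scene" or "top" or "wrist"; returns (picture, depth): 480x640x3 uint8, red, green, blue; 480x640 float32, m along the optical axis (not along the pixel's ray), 0 where there is no reading.
- arm.get_calibration(name): a dict with "mtx" (3x3 intrinsics, pixels), "origin" and "rotation" of the camera in the world. Camera axes: x right, y up, looking along -z (the intrinsics and any distortion apply to the point x, -y, -z); pixel columns grow to the right and rows downward; lengths in m; the calibration is good to about 2 mm. A picture is of the moment at which its call begins: read the wrist's pose just before it. get_calibration takes no time and is no camera call; for the wrist camera it gives the pose at the moment of the call.
- arm.job_done(): hands the job in, once; it reports no verdict.
Trained networks look in the newest picture that a camera, given by its name, has taken for a name from the list of things; names that differ only in an ending like _2 or _b are one class to them, and where a whole thing is asked for, a point or a joint stands for the part that bears it (a point fixed in the world has none). Each returns a list of dicts, best first, with "score" (0 to 1); they miss things now and then, are a little off and sometimes report something else, mostly with a low value. They report only what shows in the picture. A call takes as long as a camera call.
- arm.search_frame(target, camera): "point" ([x, y, z] in m, in the coordinates of the camera as it stood for that picture, good to about 4 mm: the middle of the surface that is visible of it).
- arm.cut_out(target, camera): "pixels" (480x640 bool, what is visible of it).
- arm.landmark_of(target, camera): "point" ([x, y, z] in m, in the coordinates of the camera as it stood for that picture, good to about 4 mm: a listed point, or the origin of a listed thing).
The state is a dict: "t": time; "q": joint angles; "qd": joint speeds; "joint_efforts": joint torques, N m; "eef_pos": TCP position; "ee_rot": TCP orientation; "force": force on the tool from outside, world axes, zero at the start; "moment": the same for the moment, N m; "width": finger opening in m.
Only numpy, scipy, OpenCV 4.12 (cv2) and the standard library are available. Lean on these libraries where they do the work, as an engineer would, in place of code of your own. Each camera call takes 0.05 s, during which the arm holds its last target. There are 200 camera calls.

## Working session

There is one attempt and no reset: what is moved stays moved. The work goes in short steps, Python scripts to look and compute and a tool call to move; the robot and the scene stay as the last step left them, time stands still between calls to the robot, and variables do not carry over. Pictures are saved under pics/ and viewed, about 8 in all and at most 12, crops included, and the job is handed in when it is done.

Besides the shell and the picture viewer there is one more tool, called by a JSON object that holds its "api" and its "payload". drive_tool: Moves the arm, as the interface text tells. Shifts and turns lie within -1 to 1; 1 stands for 0.04 m of shift or 6 degrees of turn. Its arguments: {"type":"object","properties":{"targets":{"type":"array"},"claw":{"type":"number"},"newtons":{"type":"number"}},"required":["targets"]}

```bash
mkdir -p pics; ls; cat > h.py <<'E'
import numpy as np, cv2
from station import arm
def world(p,cal): return np.array(cal["origin"])+np.array(cal["rotation"])@np.array(p)
def grab(cam,name=None):
    cal=arm.get_calibration(cam); im,d=arm.grab_frame(cam)
    if name: cv2.imwrite(f"pics/{name}.png",im[:,:,::-1])
    return im,d,cal
def lm(t,cam,cal,f="landmark_of"):
    r=getattr(arm,f)(t,cam)
    return [(round(x["score"],2),world(x["point"],cal).round(4).tolist()) for x in r[:2]]
def px2w(u,v,d,cal):
    K=np.array(cal["mtx"]); x=(u-K[0,2])/K[0,0]*d; y=(v-K[1,2])/K[1,1]*d
    return world([x,-y,-d],cal)
def w2px(p,cal):
    c=np.array(cal["rotation"]).T@(np.array(p)-np.array(cal["origin"])); K=np.array(cal["mtx"])
    return K[0,0]*c[0]/-c[2]+K[0,2], K[1,1]*-c[1]/-c[2]+K[1,2]
E
python3 - <<'E'
from h import *
ims=[]
for c in("top","scene"):
    im,d,cal=grab(c,c+"0"); ims.append(im)
    print(c,np.array(cal["origin"]).round(3),np.array(cal["mtx"])[0,0])
    for t in("barrel_mouth","lid_edge","handle_grip","button_grip","button_tip","rig","handle"): print(t,lm(t,c,cal))
cv2.imwrite("pics/both.png",cv2.resize(np.vstack(ims),(400*1,600))[:,:,::-1])
s=arm.get_state(); print(s)
E
```

```text
pics
top [ 0.427 -0.012  1.615] 595.1874467891051
barrel_mouth [(0.86, [2.8703, 2.4308, 4.058]), (0.36, [2.9835, 2.5439, 4.1712])]
lid_edge [(0.97, [2.8463, 2.4067, 4.0339]), (0.64, [2.8389, 2.3993, 4.0266])]
handle_grip [(0.55, [2.8662, 2.4267, 4.0539])]
button_grip [(0.52, [2.8103, 2.3707, 3.998])]
button_tip [(0.45, [2.8433, 2.4038, 4.031])]
rig [(0.88, [2.9623, 2.5227, 4.1499])]
handle [(0.62, [2.8742, 2.4346, 4.0618]), (0.61, [2.8736, 2.434, 4.0612])]
scene [ 1.335 -0.025  1.168] 552.3694642206484
barrel_mouth [(0.78, [-0.6802, -2.0396, -0.8468])]
lid_edge [(0.62, [-0.8295, -2.189, -0.9962])]
handle_grip [(0.69, [-0.6452, -2.0046, -0.8118])]
button_grip [(0.48, [-0.8271, -2.1866, -0.9938])]
button_tip [(0.63, [-0.8687, -2.2281, -1.0353])]
rig [(0.71, [-0.724, -2.0834, -0.8906]), (0.66, [-0.8047, -2.1642, -0.9714])]
handle [(0.7, [-0.671, -2.0305, -0.8377])]
{'t': 0.8, 'q': array([-9.30879688e-01,  3.58556755e-01,  1.19125751e-02, -2.91802646e-05,
       -1.22409293e+00, -2.88086489e-01]), 'qd': array([ 1.01959883e-04, -5.53705171e-04, -9.16350810e-04, -6.94827213e-04,
       -6.06403183e-05, -1.02716811e-03]), 'joint_efforts': array([ 4.31274484e-04, -5.82288766e+01,  2.93272948e+01,  7.00189769e+00,
        1.24467246e-02, -2.76554528e-05]), 'eef_pos': array([ 0.23259457, -0.63363961,  0.22658945]), 'ee_rot': array([-3.14154367e+00,  4.31390245e-05, -2.78977242e+00]), 'force': array([-0.16898271,  0.16389161,  0.22184091]), 'moment': array([-0.05163995,  0.04337169, -0.01538989]), 'width': 0.08772606196401218}
```

```bash
python3 - <<'E'
from h import *
for c in("top","scene"): print(arm.get_calibration(c))
print(arm.landmark_of("handle_grip","top"))
E
```

```text
{'mtx': array([[595.18744679,   0.        , 321.36278426],
       [  0.        , 595.18744679, 242.3742382 ],
       [  0.        ,   0.        ,   1.        ]]), 'origin': array([ 0.42735694, -0.01222588,  1.61501192]), 'rotation': array([ 0.09965255,  0.00875456, -1.56865338])}
{'mtx': array([[552.36946422,   0.        , 320.76439272],
       [  0.        , 552.36946422, 236.45384611],
       [  0.        ,   0.        ,   1.        ]]), 'origin': array([ 1.33465796, -0.02477262,  1.16802418]), 'rotation': array([0.60979044, 0.01321108, 1.53747423])}
[{'point': [-0.1642, -0.019, -1.5653], 'score': 0.55}]
```

View pics/top0.png

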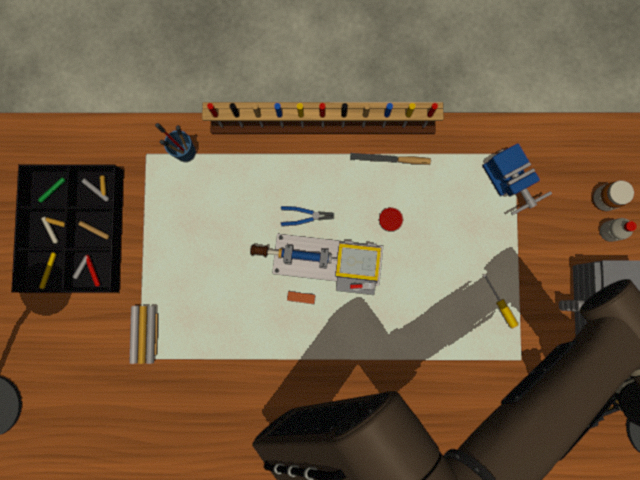

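```bash
sed -i 's/^def world/from scipy.spatial.transform import Rotation as Rn\ndef world/; s/np.array(cal\["rotation"\])/Rn.from_euler("xyz",cal["rotation"]).as_matrix()/g' h.py
python3 - <<'E'
from h import *
R={"barrel_mouth":(-.08,0,.055),"lid_edge":(.13,-.044,.078),"handle_grip":(-.131,0,.055),"button_grip":(.13,-.066,.096),"button_tip":(.178,-.066,.082),"rig":(0,0,0)}
P=[];Q=[]
for c in("top","scene"):
    im,d,cal=grab(c,c+"1")
    for t in R:
        r=lm(t,c,cal); print(c,t,r)
        if r and r[0][0]>.4: P.append(R[t]);Q.append(r[0][1])
P=np.array(P);Q=np.array(Q)
from scipy.optimize import least_squares
def tf(v,P): return Rn.from_euler("z",v[2]).apply(P)+[v[0],v[1],0]
s=least_squares(lambda v:(tf(v,P)-Q).ravel(),[.45,0,-1.57],loss="soft_l1",f_scale=.004)
print(s.x,(Q-tf(s.x,P)).round(4))
E
```

```text
top barrel_mouth [(0.85, [0.5584, 0.1142, 0.0574]), (0.28, [0.3381, 0.479, -0.0015])]
top lid_edge [(0.67, [0.486, -0.0907, 0.0728])]
top handle_grip [(0.75, [0.5613, 0.1643, 0.0576])]
top button_grip []
top button_tip [(0.57, [0.4666, -0.1332, 0.0818])]
top rig [(0.58, [0.5456, 0.0379, -0.0013]), (0.15, [0.3409, 0.4772, 0.001])]
scene barrel_mouth [(0.87, [0.5552, 0.1168, 0.0559]), (0.61, [0.3385, 0.4805, -0.0046])]
scene lid_edge [(0.58, [0.4896, -0.0892, 0.0759])]
scene handle_grip [(0.71, [0.5603, 0.167, 0.0522])]
scene button_grip [(0.62, [0.4641, -0.0862, 0.0919])]
scene button_tip [(0.55, [0.469, -0.1298, 0.0833])]
scene rig [(0.94, [0.5478, 0.0391, -0.0015])]
[ 0.54735393  0.03657628 -1.67454   ] [[ 0.0028 -0.0019  0.0024]
 [-0.0041 -0.0025 -0.0052]
 [ 0.0004 -0.0026  0.0026]
 [ 0.0033  0.0004 -0.0002]
 [-0.0018  0.0013 -0.0013]
 [-0.0004  0.0007  0.0009]
 [-0.0005 -0.001  -0.0021]
 [-0.0006  0.0001 -0.0028]
 [-0.0041 -0.0003 -0.0041]
 [ 0.0057  0.0038  0.0013]
 [ 0.0004  0.0025 -0.0015]]
```

View pics/scene0.png

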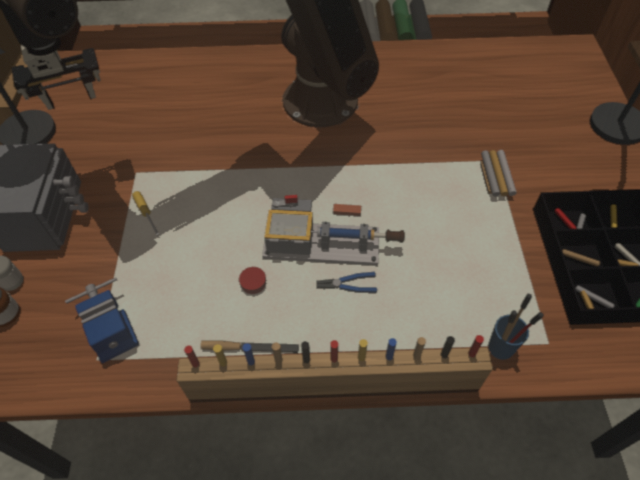

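{"api": "drive_tool", "payload": {"targets": [[0.39,0.91,0,0,0,0.71],[0.39,0.91,0,0,0,0.71],[0.39,0.91,0,0,0,0.71],[0.39,0.91,0,0,0,0.71],[0.39,0.91,0,0,0,0.71]]}}

```text
t: 2.17
eef_pos: [0.311, -0.4505, 0.2267]
ee_rot: [-3.141, 0.0, -2.416]
force: [0.7, 0.2, -0.3]
width: 0.0878
```

{"api": "drive_tool", "payload": {"targets": [[0.39,0.91,0,0,0,0.71],[0.39,0.91,0,0,0,0.71],[0.39,0.91,0,0,0,0.71],[0.39,0.91,0,0,0,0.71],[0.39,0.91,0,0,0,0.71]]}}

```text
t: 2.8
eef_pos: [0.389, -0.2685, 0.2269]
ee_rot: [-3.141, 0.0, -2.044]
force: [-0.1, 0.1, 0.1]
width: 0.0874
```

{"api": "drive_tool", "payload": {"targets": [[0.39,0.91,0,0,0,0.71],[0.39,0.91,0,0,0,0.71],[0.39,0.91,0,0,0,0.71],[0.39,0.91,0,0,0,0.71],[0.0,0.0,0,0,0,0.71]]}}

```text
t: 3.42
eef_pos: [0.452, -0.1221, 0.2268]
ee_rot: [-3.141, 0.0, -1.669]
force: [0.4, 0.1, 0.2]
width: 0.0876
```

```bash
cat > look.py <<'E'
import sys
from h import *
im,d,cal=grab("wrist",sys.argv[1])
s=arm.get_state(); print(s["t"],s["eef_pos"].round(4),s["ee_rot"].round(4),s["q"].round(2),s["force"].round(1),s["width"])
print("cam",cal["origin"])
for t in sys.argv[2:]: print(t,lm(t,"wrist",cal))
E
python3 look.py w1 button_grip button_tip lid_edge barrel_mouth handle_grip
```

```text
3.475 [ 0.4515 -0.1228  0.2267] [-3.1412e+00  1.0000e-04 -1.6662e+00] [ 0.16  0.01 -0.43  0.   -1.13 -0.25] [ 0.6 -0.5  0.7] 0.08767594185798237
cam [ 0.44335746 -0.20428048  0.38491935]
button_grip [(0.7, [0.4654, -0.088, 0.0991])]
button_tip [(0.98, [0.4684, -0.1336, 0.0771])]
lid_edge [(0.56, [0.4884, -0.0901, 0.076])]
barrel_mouth [(0.88, [0.5538, 0.1161, 0.0541])]
handle_grip []
```

View pics/w1.png

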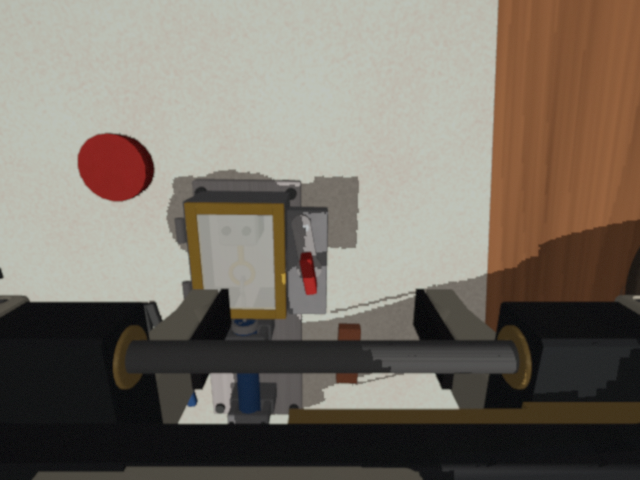

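```bash
cat > rib.py <<'E'
from h import *
im,d,cal=grab("wrist")
hsv=cv2.cvtColor(im,cv2.COLOR_RGB2HSV)
m=((hsv[...,0]<8)|(hsv[...,0]>172))&(hsv[...,1]>150)&(hsv[...,2]>60)&(d>0)
v,u=np.nonzero(m); P=np.array([px2w(a,b,d[b,a],cal) for a,b in zip(u,v)])
k=(abs(P[:,0]-.467)<.04)&(abs(P[:,1]+.087)<.04)&(P[:,2]>.07); P=P[k]
print(len(P),P.min(0).round(4),P.max(0).round(4),np.percentile(P[:,2],[5,50,95]).round(4))
T=P[P[:,2]>.100]; 
r=cv2.minAreaRect((T[:,:2]*1000).astype(np.float32)); print("top face",len(T),T.mean(0).round(4),r)
c=np.cov(T[:,:2].T); w,V=np.linalg.eigh(c); print("dir",V[:,1],np.arctan2(-abs(V[1,1]),-V[0,1]*np.sign(V[1,1])), np.sqrt(w)*3.46)
E
python3 rib.py
```

```text
473 [ 0.4612 -0.1034  0.0898] [ 0.4716 -0.0717  0.1084] [0.0964 0.1064 0.1078]
top face 422 [ 0.4662 -0.0888  0.1063] ((466.3937683105469, -87.508544921875), (9.12142562866211, 31.653030395507812), 3.575080633163452)
dir [-0.06484379  0.99789543] -1.5059070093479665 [0.00923277 0.03183782]
```

{"api": "drive_tool", "payload": {"targets": [[0.37,0.88,0,0,0,0.76],[0,0,-0.87,0,0,0.76],[0,0,-0.87,0,0,0],[0,0,-0.87,0,0,0],[0,0,0,0,0,0]], "claw": 0.45}}

```text
t: 4.4
eef_pos: [0.4638, -0.0895, 0.1203]
ee_rot: [3.136, -0.001, -1.517]
force: [0.4, -1.0, -0.0]
width: 0.0432
```

```bash
sed -i 's/P\[:,2\]>.100/P[:,2]>.095/' rib.py; python3 look.py w2; python3 rib.py
```

```text
4.45 [ 0.4653 -0.0894  0.122 ] [ 3.1395e+00 -7.0000e-04 -1.5162e+00] [ 0.23  0.13 -0.56  0.   -0.88 -0.17] [-0.2 -0.3  0.6] 0.04144928135530989
cam [ 0.46876787 -0.17182996  0.27845282]
1120 [ 0.4613 -0.1031  0.089 ] [ 0.4721 -0.0716  0.1087] [0.0945 0.1066 0.1077]
top face 1058 [ 0.4668 -0.0893  0.106 ] ((466.6690673828125, -87.26325988769531), (9.100303649902344, 31.453712463378906), 3.8857762813568115)
dir [-0.06911063  0.997609  ] -1.5016305674382948 [0.0089845  0.03328979]
```

View pics/w2.png

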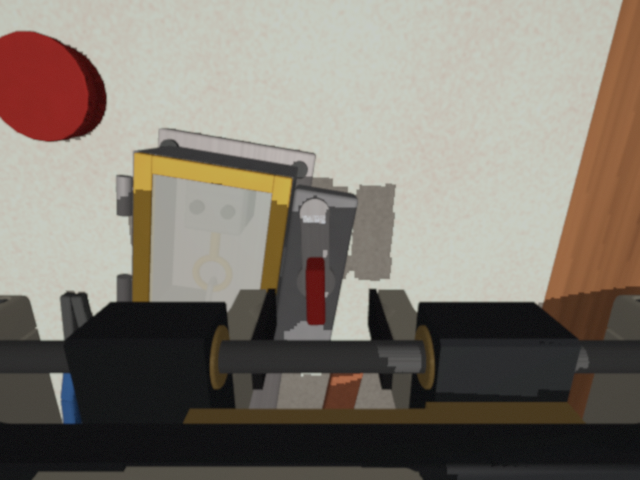

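{"api": "drive_tool", "payload": {"targets": [[0.03,0.05,-0.4,0,0,0.12],[0,0,-0.43,0,0,0],[0,0,0,0,0,0]]}}

```text
t: 4.88
eef_pos: [0.4673, -0.087, 0.0897]
ee_rot: [-3.141, -0.0, -1.503]
force: [-0.2, 0.5, 0.6]
width: 0.0393
```

{"api": "drive_tool", "payload": {"targets": [[0,0,0,0,0,0],[0,0,0,0,0,0],[0,0,0,0,0,0],[0,0,0,0,0,0]], "claw": 0, "newtons": 10}}

```text
t: 5.38
eef_pos: [0.4671, -0.0869, 0.0893]
ee_rot: [-3.141, -0.0, -1.503]
force: [-0.9, 0.8, 2.9]
width: 0.0098
```

{"api": "drive_tool", "payload": {"targets": [[0,0,0,0,0,0.9],[0,0,0,0,0,0.9],[0,0,0,0,0,0.9],[0,0,0,0,0,0.9],[0,0,0,0,0,0.9]]}}

```text
t: 6.0
eef_pos: [0.4673, -0.0868, 0.0894]
ee_rot: [-3.141, -0.0, -1.028]
force: [-1.5, 0.8, 3.3]
width: 0.01
```

{"api": "drive_tool", "payload": {"targets": [[0,0,0,0,0,0.9],[0,0,0,0,0,0.9],[0,0,0,0,0,0.9],[0,0,0,0,0,0.9],[0,0,0,0,0,0.9]]}}

```text
t: 6.62
eef_pos: [0.4674, -0.0867, 0.0894]
ee_rot: [-3.141, -0.001, -0.557]
force: [-1.5, 2.0, 3.2]
width: 0.0098
```

{"api": "drive_tool", "payload": {"targets": [[0,0,0,0,0,0.9],[0,0,0,0,0,0.9],[0,0,0,0,0,0.9],[0,0,0,0,0,0.9],[0,0,0,0,0,0.8]]}}

```text
t: 7.25
eef_pos: [0.4673, -0.0866, 0.0893]
ee_rot: [-3.141, -0.001, -0.097]
force: [0.4, 2.7, 4.1]
width: 0.01
```

{"api": "drive_tool", "payload": {"targets": [[0,0,0,0,0,0],[0,0,0,0,0,0]]}}

```text
t: 7.5
eef_pos: [0.4674, -0.0866, 0.0893]
ee_rot: [-3.141, -0.001, -0.101]
force: [-0.5, 3.2, 6.2]
width: 0.0099
```

{"api": "drive_tool", "payload": {"targets": [[0,0,0,0,0,0],[0,0,0,0,0,0],[0,0,0.5,0,0,0],[0,0,1,0,0,0],[0,0,1,0,0,0]], "claw": 0.5}}

```text
t: 8.12
eef_pos: [0.4665, -0.0871, 0.1897]
ee_rot: [3.141, 0.001, -0.1]
force: [0.7, 0.1, 0.6]
width: 0.0432
```

{"api": "drive_tool", "payload": {"targets": [[0,0.9,0.5,0,0,-0.9],[0,0.9,0.2,0,0,-0.9],[0.2,0.9,0,0,0,-0.9],[0,0,0,0,0,-0.9],[0,0,0,0,0,-0.9]], "claw": 0.7}}

```text
t: 8.75
eef_pos: [0.4748, 0.0216, 0.2166]
ee_rot: [3.141, 0.0, -0.574]
force: [-0.6, -0.8, 0.2]
width: 0.0612
```

```bash
python3 look.py w3 button_grip button_tip lid_edge barrel_mouth handle_grip; python3 rib.py
```

```text
8.8 [0.4747 0.0213 0.2166] [ 3.141e+00  4.000e-04 -5.783e-01] [ 0.46  0.03 -0.43 -0.   -1.11  0.53] [ 0.4 -0.2 -0.7] 0.06145949693014551
cam [ 0.54416299 -0.02302852  0.37473903]
button_grip [(0.84, [0.4671, -0.0868, 0.0931]), (0.7, [0.5135, -0.0892, 0.0815])]
button_tip [(0.8, [0.5122, -0.0943, 0.0798])]
lid_edge [(0.97, [0.4868, -0.086, 0.0796])]
barrel_mouth [(0.66, [0.5531, 0.1179, 0.0553])]
handle_grip [(0.84, [0.5618, 0.1646, 0.0532]), (0.71, [0.6608, 0.0276, 0.0007])]
748 [ 0.4522 -0.0916  0.0908] [ 0.4834 -0.08    0.109 ] [0.0945 0.1064 0.1079]
top face 704 [ 0.4689 -0.0851  0.1053] ((467.70758056640625, -85.83240509033203), (9.452301979064941, 31.012331008911133), 83.98410034179688)
dir [-0.99582396  0.09129427] -0.09142156263070975 [0.00987815 0.03097646]
```

View pics/w3.png

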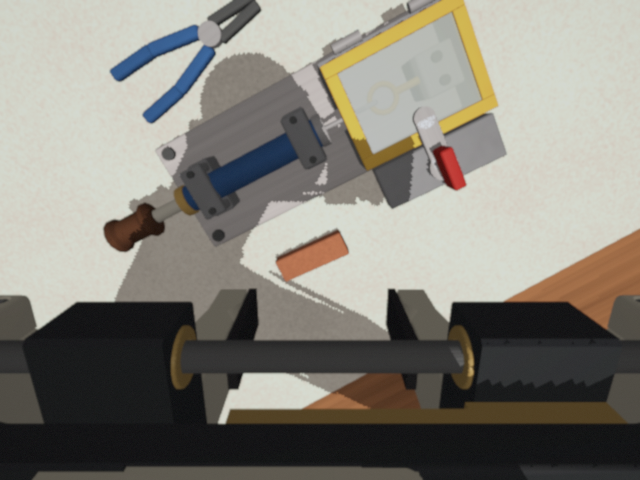

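```bash
cat > lid.py <<'E'
from h import *
im,d,cal=grab("wrist")
hsv=cv2.cvtColor(im,cv2.COLOR_RGB2HSV)
def pts(m):
    v,u=np.nonzero(m&(d>0)); return np.array([px2w(a,b,d[b,a],cal) for a,b in zip(u,v)])
P=pts((abs(hsv[...,0].astype(int)-23)<7)&(hsv[...,1]>120)&(hsv[...,2]>80)); P=P[(P[:,2]>.072)&(P[:,2]<.085)]
print("lid",len(P),cv2.minAreaRect((P[:,:2]*1000).astype(np.float32)), P[:,2].mean())
B=pts((abs(hsv[...,0].astype(int)-108)<10)&(hsv[...,1]>120)&(hsv[...,2]>30)); B=B[(B[:,2]>.06)&(B[:,2]<.072)]
w,V=np.linalg.eigh(np.cov(B[:,:2].T)); print("barrel",len(B),B.mean(0).round(4),np.arctan(V[1,1]/V[0,1])+0)
E
python3 lid.py
```

```text
lid 5917 ((530.9205932617188, -93.33329772949219), (109.76554870605469, 84.59577941894531), 83.62177276611328) 0.0779801844651912
barrel 2387 [0.5481 0.0448 0.0648] 1.4598074764416993
```

{"api": "drive_tool", "payload": {"targets": [[0.18,0.3,-0.1,0,0,-0.88],[0.18,0.3,-0.1,0,0,-0.88],[0.18,0.3,-0.1,0,0,-0.88],[0.18,0.3,-0.1,0,0,-0.88],[0.18,0.3,-0.1,0,0,-0.88]]}}

```text
t: 9.78
eef_pos: [0.5112, 0.0814, 0.1968]
ee_rot: [3.142, 0.0, -1.034]
force: [0.1, -0.2, -0.1]
width: 0.0615
```

{"api": "drive_tool", "payload": {"targets": [[0.18,0.3,-0.1,0,0,-0.88],[0.18,0.3,-0.1,0,0,-0.88],[0.18,0.3,-0.1,0,0,-0.88],[0.18,0.3,-0.1,0,0,-0.88],[0.18,0.3,-0.1,0,0,-0.88]]}}

```text
t: 10.4
eef_pos: [0.5473, 0.1414, 0.1768]
ee_rot: [3.142, -0.0, -1.495]
force: [0.7, 0.0, 0.2]
width: 0.0612
```

{"api": "drive_tool", "payload": {"targets": [[0.18,0.3,-0.2,0,0,-0.88],[0.18,0.3,-0.4,0,0,-0.88],[0,0,-0.4,0,0,0],[0,0,0,0,0,0]]}}

```text
t: 10.9
eef_pos: [0.5602, 0.1643, 0.1353]
ee_rot: [3.139, -0.002, -1.675]
force: [-0.5, -0.0, 1.1]
width: 0.0616
```

```bash
python3 look.py w4 barrel_mouth handle_grip handle; cat > hd.py <<'E'
from h import *
im,d,cal=grab("wrist"); arm_=arm
r=arm.cut_out("handle","wrist")
m=r[0]["pixels"]; v,u=np.nonzero(m&(d>0)); P=np.array([px2w(a,b,d[b,a],cal) for a,b in zip(u,v)])
o=np.array([.5465,.0365]); y=-1.681; ax=np.array([np.cos(y),np.sin(y)]); ay=np.array([-ax[1],ax[0]])
X=(P[:,:2]-o)@ax; Y=(P[:,:2]-o)@ay; Z=P[:,2]
k=(Z>.04)&(Z<.08)&(abs(Y)<.03)
X,Y,Z=X[k],Y[k],Z[k]; print(r[0]["score"],len(X))
for a in np.arange(-.17,-.07,.004):
    s=(X>=a)&(X<a+.004)
    if s.sum()>3: print(round(a+.002,3),s.sum(),"zmax",np.percentile(Z[s],97).round(4),"y",Y[s].min().round(4),Y[s].max().round(4))
E
python3 hd.py
```

```text
10.95 [0.5608 0.1644 0.1364] [ 3.1403e+00 -1.2000e-03 -1.6750e+00] [ 0.62  0.29 -0.31  0.   -0.97 -0.72] [-0.2 -0.4 -0.1] 0.06140176235131577
cam [0.5516881  0.08238017 0.29360889]
barrel_mouth [(0.85, [0.5554, 0.1178, 0.0543])]
handle_grip [(0.6, [0.5623, 0.1643, 0.056])]
handle [(0.7, [0.5543, 0.1133, 0.0597])]
0.77 3385
-0.152 56 zmax 0.0696 y -0.0106 0.0113
-0.148 220 zmax 0.071 y -0.015 0.0157
-0.144 331 zmax 0.0706 y -0.015 0.0157
-0.14 229 zmax 0.0683 y -0.0128 0.0131
-0.136 187 zmax 0.0679 y -0.0113 0.0122
-0.132 198 zmax 0.068 y -0.0112 0.0121
-0.128 198 zmax 0.0681 y -0.0111 0.0121
-0.124 206 zmax 0.0677 y -0.0117 0.012
-0.12 195 zmax 0.0681 y -0.0117 0.0127
-0.116 177 zmax 0.0709 y -0.0149 0.0153
-0.112 320 zmax 0.0712 y -0.0149 0.016
-0.108 349 zmax 0.0684 y -0.0135 0.0142
-0.104 106 zmax 0.0616 y -0.0054 0.006
-0.1 104 zmax 0.0619 y -0.0054 0.0059
-0.096 109 zmax 0.0621 y -0.0053 0.0059
-0.092 108 zmax 0.0616 y -0.0053 0.0059
-0.088 111 zmax 0.0614 y -0.0052 0.0059
-0.084 113 zmax 0.0614 y -0.0052 0.0059
-0.08 68 zmax 0.0674 y -0.0051 0.0059
```

View pics/w4.png

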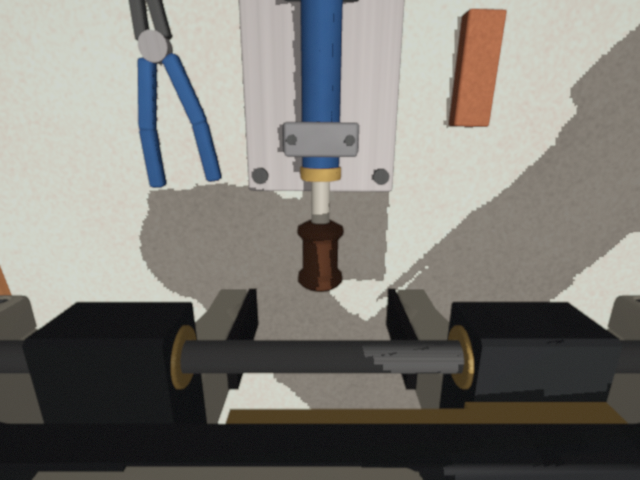

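{"api": "drive_tool", "payload": {"targets": [[0.01,0.02,-0.5,0,0,-0.06],[0,0,-0.8,0,0,0],[0,0,-0.8,0,0,0],[0,0,-0.41,0,0,0],[0,0,0,0,0,0]]}}

```text
t: 11.82
eef_pos: [0.5614, 0.1656, 0.036]
ee_rot: [3.14, -0.001, -1.683]
force: [-1.2, 0.6, 0.3]
width: 0.0611
```

{"api": "drive_tool", "payload": {"targets": [[0,0,0,0,0,0],[0,0,0,0,0,0],[0,0,0,0,0,0],[0,0,0,0,0,0],[0,0,0,0,0,0]], "claw": 0, "newtons": 40}}

```text
t: 12.45
eef_pos: [0.5616, 0.1661, 0.0369]
ee_rot: [3.141, 0.0, -1.683]
force: [-2.3, 1.0, 3.9]
width: 0.0244
```

```bash
python3 look.py w5 barrel_mouth handle_grip
```

```text
12.5 [0.5616 0.166  0.0368] [ 3.1414e+00  1.0000e-04 -1.6828e+00] [ 0.62  0.4  -0.41 -0.   -0.76 -0.73] [-4.2  1.   3.3] 0.02329095301998447
cam [0.55198209 0.08399354 0.19499736]
barrel_mouth [(0.8, [0.5557, 0.1205, 0.0555])]
handle_grip [(0.61, [0.5626, 0.165, 0.0536])]
```

View pics/w5.png

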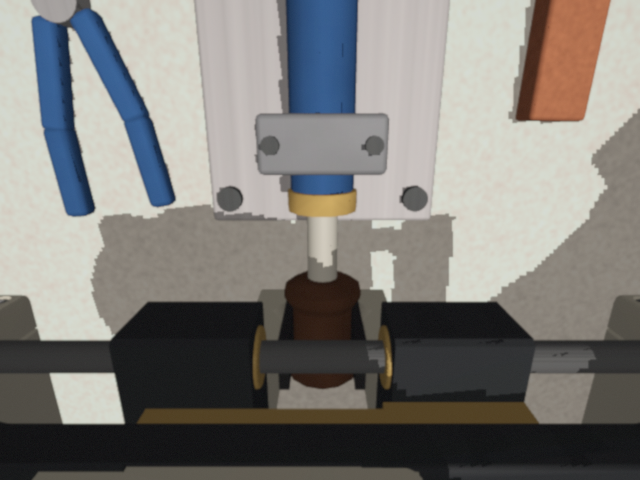

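{"api": "drive_tool", "payload": {"targets": [[0.008,0.075,0,0,0,0],[0.008,0.075,0,0,0,0],[0.008,0.075,0,0,0,0],[0.008,0.075,0,0,0,0],[0.008,0.075,0,0,0,0]]}}

```text
t: 13.22
eef_pos: [0.563, 0.1795, 0.0368]
ee_rot: [3.141, -0.002, -1.683]
force: [-1.3, -5.4, 7.2]
width: 0.0241
```

{"api": "drive_tool", "payload": {"targets": [[0.008,0.075,0,0,0,0],[0.008,0.075,0,0,0,0],[0.008,0.075,0,0,0,0],[0.008,0.075,0,0,0,0],[0.008,0.075,0,0,0,0]]}}

```text
t: 13.85
eef_pos: [0.5645, 0.1937, 0.0368]
ee_rot: [3.14, -0.003, -1.683]
force: [-0.1, -8.7, 7.7]
width: 0.0244
```

{"api": "drive_tool", "payload": {"targets": [[0.004,0.04,0,0,0,0],[0.004,0.04,0,0,0,0],[0.004,0.04,0,0,0,0],[0.004,0.04,0,0,0,0],[0,0,0,0,0,0]]}}

```text
t: 14.48
eef_pos: [0.5652, 0.1998, 0.0368]
ee_rot: [3.14, -0.004, -1.683]
force: [0.6, -10.8, 8.1]
width: 0.024
```

```bash
python3 look.py w6 barrel_mouth handle_grip; python3 - <<'E'
import cv2
im=cv2.imread("pics/w6.png"); cv2.imwrite("pics/w6c.png",cv2.resize(im[150:310,220:420],None,fx=3.7,fy=3.7,interpolation=cv2.INTER_NEAREST))
E
```

```text
14.525 [0.5652 0.1998 0.0368] [ 3.1404 -0.0035 -1.6831] [ 0.67  0.42 -0.38  0.   -0.77 -0.78] [ -0.2 -10.9   7.2] 0.02389028575632755
cam [0.55583113 0.1183017  0.19522542]
barrel_mouth [(0.55, [0.557, 0.1191, 0.0559])]
handle_grip [(0.77, [0.5627, 0.199, 0.052])]
```

View pics/w6c.png

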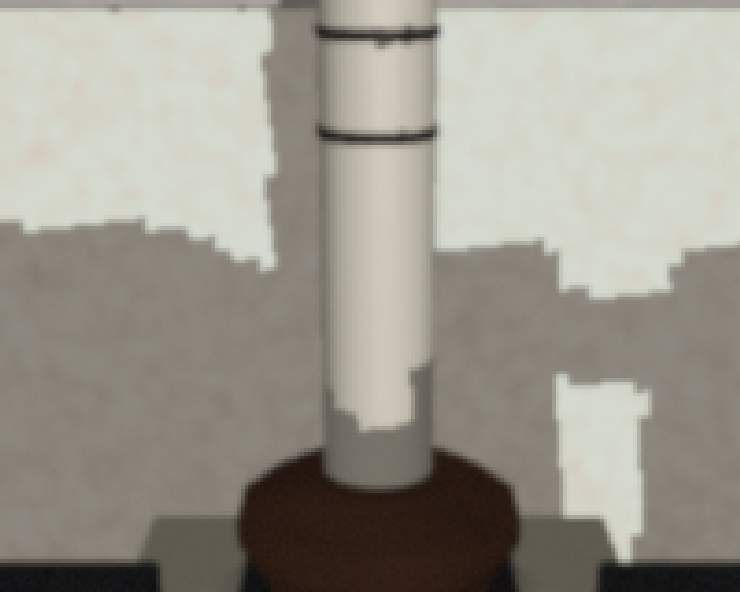

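View crop.

```bash
cat > ring.py <<'E'
import sys
from h import *
im,d,cal=grab("wrist",sys.argv[1])
cv2.imwrite(f"pics/{sys.argv[1]}c.png",cv2.resize(im[60:210,240:400,::-1],None,fx=4,fy=4,interpolation=cv2.INTER_NEAREST))
o=np.array([.5470,.0355]); y=-1.682; ax=np.array([np.cos(y),np.sin(y)])
last=None
for X in np.arange(-.068,-.160,-.0005):
    p=o+ax*X; u,v=w2px([p[0],p[1],.061],cal); u,v=int(round(u)),int(round(v))
    if not(0<=v<480): continue
    P=px2w(u,v,d[v,u],cal); h=cv2.cvtColor(im[v:v+1,u:u+1],cv2.COLOR_RGB2HSV)[0,0]
    if last!=v: print(round(1000*X,1),(u,v),im[v,u],h,"x",(1000*(P[:2]-o)@ax).round(1),"z",P[2].round(4))
    last=v
s=arm.get_state(); print(s["t"],s["eef_pos"].round(4),s["force"].round(1),s["width"])
E
python3 ring.py w7 | awk 'NR<75'
```

```text
-68.0 (320, 78) [ 57  97 147] [107 156 147] x -68.4 z 0.0659
-68.5 (320, 80) [ 57  97 147] [107 156 147] x -69.0 z 0.0654
-69.0 (320, 82) [ 56  96 147] [107 158 147] x -69.7 z 0.0669
-69.5 (320, 83) [ 57  97 147] [107 156 147] x -70.0 z 0.0667
-70.0 (320, 85) [ 57  97 147] [107 156 147] x -70.6 z 0.0668
-70.5 (320, 87) [ 58  97 147] [107 154 147] x -71.2 z 0.0667
-71.0 (320, 88) [ 59  97 147] [107 153 147] x -71.5 z 0.0672
-71.5 (320, 90) [142 123 114] [ 10  50 142] x -72.2 z 0.0676
-72.0 (320, 91) [175 144  92] [ 19 121 175] x -72.5 z 0.0681
-72.5 (320, 93) [190 158  92] [ 20 132 190] x -73.0 z 0.0674
-73.0 (320, 94) [192 160  94] [ 20 130 192] x -73.5 z 0.0693
-73.5 (320, 96) [194 161  94] [ 20 131 194] x -74.0 z 0.0686
-74.0 (320, 98) [196 163  96] [ 20 130 196] x -74.6 z 0.0673
-74.5 (320, 99) [196 164  97] [ 20 129 196] x -74.8 z 0.0665
-75.0 (320, 101) [196 163  96] [ 20 130 196] x -75.5 z 0.0685
-75.5 (320, 102) [196 163  96] [ 20 130 196] x -75.8 z 0.0678
-76.0 (320, 104) [196 164  96] [ 20 130 196] x -76.4 z 0.0683
-76.5 (320, 105) [196 164  97] [ 20 129 196] x -76.7 z 0.067
[... 2761 characters left out ...]
.0601
-99.5 (320, 173) [204 198 185] [ 21  24 204] x -99.4 z 0.0611
-100.0 (320, 175) [204 198 185] [ 21  24 204] x -100.2 z 0.0603
-100.5 (320, 176) [203 198 185] [ 22  23 203] x -100.5 z 0.0611
-101.0 (320, 177) [203 197 185] [ 20  23 203] x -100.8 z 0.0611
-101.5 (320, 179) [203 197 185] [ 20  23 203] x -101.7 z 0.0603
-102.0 (320, 180) [203 197 185] [ 20  23 203] x -83.2 z 0.1952
-102.5 (320, 182) [203 198 185] [ 22  23 203] x -102.6 z 0.0616
-103.0 (320, 183) [203 197 185] [ 20  23 203] x -103.0 z 0.0609
-103.5 (320, 184) [196 190 178] [ 20  23 196] x -103.5 z 0.0605
-104.0 (320, 186) [107 103  95] [ 20  29 107] x -104.0 z 0.0617
-104.5 (320, 187) [60 57 55] [12 21 60] x -104.6 z 0.0604
```

View pics/w7c.png

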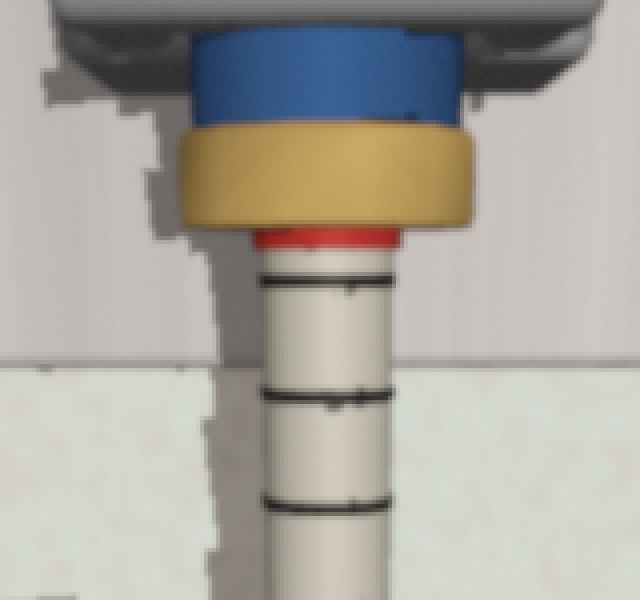

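{"api": "drive_tool", "payload": {"targets": [[0.004,0.034,0,0,0,0],[0.004,0.034,0,0,0,0],[0.004,0.034,0,0,0,0],[0.004,0.034,0,0,0,0],[0,0,0,0,0,0]]}}

```text
t: 15.3
eef_pos: [0.5658, 0.2049, 0.0368]
ee_rot: [3.14, -0.004, -1.683]
force: [-0.1, -11.3, 7.1]
width: 0.024
```

```bash
python3 ring.py w8 | awk '$1<=-78 && $1>=-106 || $1>0'
```

```text
-78.0 (320, 94) [192 160  93] [ 20 131 192] x -78.5 z 0.068
-78.5 (320, 96) [192 159  94] [ 20 130 192] x -79.1 z 0.0672
-79.0 (320, 97) [188 155  90] [ 20 133 188] x -79.4 z 0.0672
-79.5 (320, 99) [135 105  57] [ 18 147 135] x -80.0 z 0.0668
-80.0 (320, 100) [128  67  43] [  8 169 128] x -80.0 z 0.062
-80.5 (320, 102) [185  59  53] [  1 182 185] x -80.6 z 0.0617
-81.0 (320, 103) [188  60  55] [  1 180 188] x -80.9 z 0.0608
-81.5 (320, 105) [188  59  54] [  1 182 188] x -81.5 z 0.0615
-82.0 (320, 107) [188  59  53] [  1 183 188] x -82.2 z 0.0612
-82.5 (320, 108) [188  59  54] [  1 182 188] x -82.5 z 0.0609
-83.0 (320, 110) [188  59  52] [  2 184 188] x -83.2 z 0.062
-83.5 (320, 111) [188  60  54] [  1 182 188] x -83.5 z 0.0621
-84.0 (320, 113) [188  60  54] [  1 182 188] x -84.1 z 0.0616
-84.5 (320, 114) [188  58  53] [  1 183 188] x -84.4 z 0.0614
-85.0 (320, 116) [188  58  54] [  1 182 188] x -85.1 z 0.0619
-85.5 (320, 117) [188  59  53] [  1 183 188] x -85.4 z 0.0617
-86.0 (320, 119) [189  59  54] [  1 182 189] x -86.1 z 0.0627
-86.5 (320, 120) [188  63  57] [  1 178 188] x -86.4 
[... 1804 characters left out ...]
(320, 164) [202 196 184] [ 20  23 202] x -101.5 z 0.06
-102.0 (320, 166) [203 197 185] [ 20  23 203] x -102.0 z 0.0617
-102.5 (320, 167) [203 197 184] [ 21  24 203] x -102.3 z 0.0619
-103.0 (320, 169) [203 197 184] [ 21  24 203] x -103.2 z 0.0609
-103.5 (320, 170) [202 196 184] [ 20  23 202] x -103.5 z 0.0608
-104.0 (320, 171) [203 197 184] [ 21  24 203] x -103.9 z 0.0604
-104.5 (320, 173) [203 197 185] [ 20  23 203] x -104.7 z 0.0603
-105.0 (320, 174) [203 197 184] [ 21  24 203] x -104.9 z 0.0609
-105.5 (320, 176) [203 197 184] [ 21  24 203] x -105.6 z 0.0614
-106.0 (320, 177) [202 196 184] [ 20  23 202] x -106.0 z 0.0609
15.35 [0.5658 0.2049 0.0368] [ -0.4 -11.6   7.5] 0.024139853326006766
```

View pics/w8c.png

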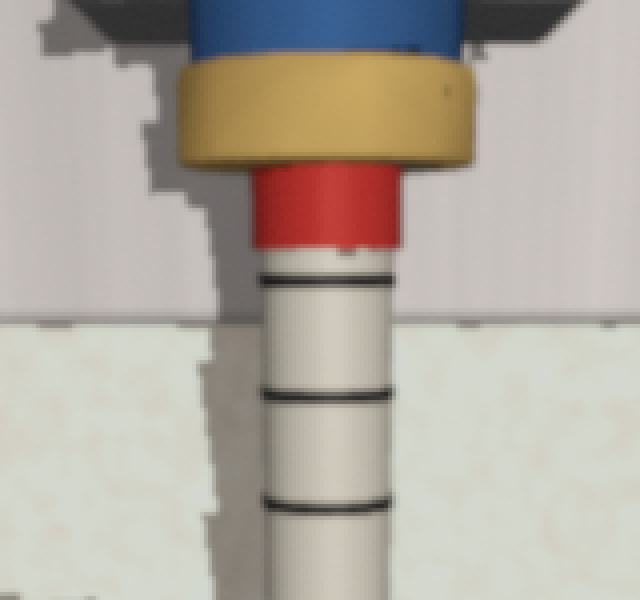

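{"api": "drive_tool", "payload": {"targets": [[0.002,0.019,0,0,0,0],[0.002,0.019,0,0,0,0],[0,0,0,0,0,0],[0,0,0,0,0,0]]}}

```text
t: 15.85
eef_pos: [0.5659, 0.2062, 0.0368]
ee_rot: [3.14, -0.004, -1.683]
force: [-0.1, -12.6, 8.5]
width: 0.0238
```

```bash
python3 ring.py w9 | awk '$1<=-78 && $1>=-92 || $1>0'
```

```text
-78.0 (320, 90) [192 160  94] [ 20 130 192] x -78.7 z 0.0679
-78.5 (320, 91) [192 159  93] [ 20 131 192] x -79.0 z 0.0686
-79.0 (320, 93) [182 150  87] [ 20 133 182] x -79.6 z 0.0674
-79.5 (320, 94) [151 122  69] [ 19 138 151] x -79.9 z 0.0677
-80.0 (320, 96) [124  96  91] [  5  68 124] x -80.0 z 0.0613
-80.5 (320, 98) [185  78  71] [  2 157 185] x -80.7 z 0.0621
-81.0 (320, 99) [189  65  58] [  2 177 189] x -81.0 z 0.0621
-81.5 (320, 101) [188  60  54] [  1 182 188] x -81.6 z 0.0621
-82.0 (320, 102) [188  60  54] [  1 182 188] x -81.9 z 0.0617
-82.5 (320, 104) [188  59  54] [  1 182 188] x -82.6 z 0.0623
-83.0 (320, 105) [188  60  54] [  1 182 188] x -82.9 z 0.0618
-83.5 (320, 107) [188  60  54] [  1 182 188] x -83.5 z 0.0611
-84.0 (320, 109) [188  59  53] [  1 183 188] x -84.2 z 0.0624
-84.5 (320, 110) [188  59  52] [  2 184 188] x -84.5 z 0.0617
-85.0 (320, 112) [188  60  56] [  1 179 188] x -85.2 z 0.0621
-85.5 (320, 113) [188  60  54] [  1 182 188] x -85.5 z 0.0623
-86.0 (320, 115) [188  60  54] [  1 182 188] x -86.1 z 0.0607
-86.5 (320, 116) [188  59  54] [  1 182 188] x -86.4 z 0.0612
-87.0 (320, 118) [189  60  55] [  1 181 189] x -87.1 z 0.0608
-87.5 (320, 119) [188  59  54] [  1 182 188] x -87.4 z 0.0613
-88.0 (320, 121) [190 110 100] [  3 121 190] x -88.1 z 0.0617
-88.5 (320, 122) [198 172 160] [  9  49 198] x -88.4 z 0.061
-89.0 (320, 124) [204 198 186] [ 20  23 204] x -89.1 z 0.0607
-89.5 (320, 125) [204 198 185] [ 21  24 204] x -89.4 z 0.0604
-90.0 (320, 127) [165 160 148] [ 21  26 165] x -90.1 z 0.0607
-90.5 (320, 128) [109 105  97] [ 20  28 109] x -90.4 z 0.0608
-91.0 (320, 130) [54 52 52] [ 0  9 54] x -91.1 z 0.0611
-91.5 (320, 131) [99 95 89] [18 26 99] x -91.4 z 0.0601
-92.0 (320, 133) [192 186 174] [ 20  24 192] x -92.1 z 0.0605
15.9 [0.5659 0.2062 0.0368] [  0.1 -12.3   8.8] 0.024163922651253857
```

View pics/w9c.png

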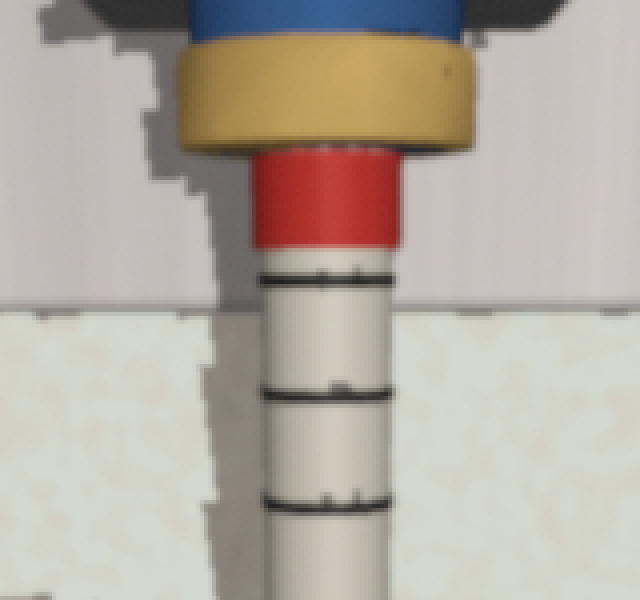

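```bash
python3 - <<'E'
from h import *
for c in("top","scene"):
    im,d,cal=grab(c,c+"9")
    for t in("button_tip","lid_edge","tin","stone","pliers"): print(c,t,lm(t,c,cal))
s=arm.get_state(); print(s["t"],s["eef_pos"].round(4),s["force"].round(1),s["width"])
a,b=[cv2.imread(f"pics/{n}.png") for n in("top0","top9")]; 
c=[cv2.resize(i[190:320,230:400],None,fx=3,fy=3,interpolation=cv2.INTER_CUBIC)[:,:390] for i in(a,b)]
cv2.imwrite("pics/cmp.png",cv2.resize(b[190:320,230:400],None,fx=4,fy=4))
E
```

```text
top button_tip [(0.65, [0.5113, -0.0895, 0.0789])]
top lid_edge [(0.87, [0.4887, -0.0875, 0.073])]
top tin [(0.6, [0.6463, -0.1845, 0.0012])]
top stone [(0.55, [0.4405, 0.0561, -0.0014])]
top pliers [(0.65, [0.6638, 0.0256, -0.0011])]
scene button_tip [(0.64, [0.5167, -0.0872, 0.0833])]
scene lid_edge [(0.92, [0.4913, -0.0924, 0.0714])]
scene tin [(0.7, [0.6518, -0.1822, -0.0028])]
scene stone [(0.77, [0.4392, 0.0582, -0.0038])]
scene pliers [(0.78, [0.6635, 0.0284, -0.0043]), (0.43, [0.6552, -0.1798, -0.0021])]
16.5 [0.5659 0.2062 0.0368] [  0.3 -12.    8.3] 0.023999555626952565
```

View pics/cmp.png

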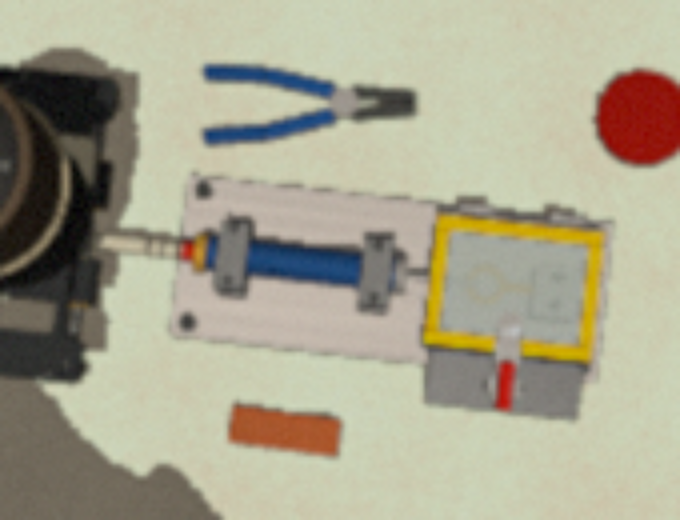

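The top view shows the turnbutton square across the lid's edge at (507, 365). The red ring is just outside the brass mouth at (188, 250), and the other things are where they were. I'm handing in.

```bash
python3 -c "
from station import arm
print(arm.job_done())"
```

```text
the job is handed in; nothing more can be done
None
```

I locked the guard first, then drew the rod out until the red ring was just clear of the mouth. I handed the job in at about 16.5 s, with the gripper still holding the handle at 40 N.

- **Turnbutton:** I turned it about 80° by its thumb rib, because it started about 0.17 rad off its zero. It ended at about 1.58 rad, within about 1° of square to the rig axis as I measured it on the lid and barrel. The last top view still shows it across the lid's edge, with the lid shut.
- **Rod:** In the wrist view about 8 mm of red shows, with the white behind it just starting to appear at the mouth. Pull force was about 12 N and the handle position was steady.
- **Disagreement:** My measures of the draw differ slightly. The ring's edge gives about 40.3 mm and the black lines about 40.9 mm. The handle's travel since gripping gives 40.3 mm, or up to about 0.5 mm more if gripping shifted it.
- **Other things:** The pliers, stone and tin looked undisturbed in the final top view. I did not check the screwdriver and the tube block again at the end, but the gripper never worked near them.

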